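Draw the book tray up to the sprung stop and stand the last book in it

TASK

Hook your fingers behind the far wall of the cardboard book tray and drag it flat along the table towards you, until its near wall sits square on the end stop and has pushed the stop's sprung black pad about half-way in; hold it there for a moment, be gentle and never ram the pad to the end of its spring. Leave the tray resting against the pad, then take the red book from the wooden stand and stand it upright in the tray's free slot. Leave the blue book and everything else on the table as it is.

Things in the scene. Friction and masses are not known exactly. Their poses are not given: they have to be found in the camera images.
- stop: End stop near the robot: aluminium base 100 x 170 mm fixed to the table, on it a yellow carriage (130 mm wide, top at 61 mm) and before that a black sprung pad. Neither base nor carriage gives way. Origin at table height 20 mm in front of the base's edge, in the middle of the width; x points out of the pad's face towards the tray, y along the pad.
- stop_pad (a point): Point fixed to the stop's base at its x = 18 mm, y = 0, 34 mm up: where the pad's face is on average. The carriage is clamped anew each time, unreported: the true face is up to 28 mm nearer or farther along x, so feel for it. Pad 150 mm wide, 14 to 54 mm above the table. It yields along -x from 1.5 N on, 1.5 N more per mm, at most 8 mm (half-way 7.5 N, end 13.5 N).
- tray: Open cardboard tray, 170 (x) x 200 (y) mm, 65 high, walls 5, floor 4 thick, 0.6 to 0.95 kg, loose on the table, square to the stop within 0.1 rad, its middle within 12 mm of the stop's middle line. Flat books fill its -y part nearly to the rim, up to a divider. Origin: middle of its underside; +x is the far side, away from the stop. Lifting over 15 mm or tipping over 0.15 rad is a fault.
- tray_far (a point): Middle of the top outer edge of the tray's far wall: tray x = +85 mm, y = 0, 65 mm above the table. The outer face of the far wall is flat and upright from the table to here; the table behind it is free for 60 mm. Sliding takes some 2 to 6 N (less when halted), other each time, on top of the pad's force: read it before contact (the first 40 mm of the tray's way are always free of the pad). When let go, friction keeps the tray on the pad.
- tray_slot (a point): Middle of the floor of the tray's free slot (tray y = +73 mm, 4 mm above the table): the slot is 160 mm long (tray x) and 44 mm wide (tray y), its walls reach 61 mm above its floor.
- stand: Low wooden stand 130 mm (x) x 190 mm (y), fixed to the table, on the robot's left, with two book slots at its y = -47.5 and +47.5 mm. Each slot has a floor 4 mm above the table and 40 mm high side walls, 34 mm apart; books stand in the slots with their thickness along the stand's y. Origin at the middle of its underside.
- red_mid (a point): Centre of the red book, a stiff book 105 mm wide (x), 28 mm thick (y) and 150 mm tall (z up), 0.22 kg, standing upright in one of the stand's slots (either one). In the tray's slot it stands with its thickness across the slot, along the tray's y.
- blue_mid (a point): Centre of the blue book, the same size, in the other slot of the stand. It is to be left alone.
- mug: White mug, 80 mm wide, 92 mm high, far left. Leave alone. Origin under its middle.
- tape_roll: Amber roll of tape, 90 mm wide, 48 mm high, at the far side. Leave alone. Origin under its middle.
- flat_books: Pile of three books lying flat, 210 x 140 mm, 68 mm high, on the right. Leave alone. Origin under its middle.
- stamp: Hand stamp with a wooden knob, 50 x 32 mm, 67 mm high, near right. Leave alone. Origin under its middle.
- glue: White glue bottle with an orange cap, 52 mm wide, 100 mm high, far right. Leave alone. Origin under its middle.
- bookend: Dark steel bookend, 120 x 100 mm, 113 mm high, near left. Leave alone. Origin under the middle of its foot.

How it is judged:
By the outcome, as a careful person would: the job done as asked, in the order asked, and still so for the second after the job is handed in, with the robot touching nothing.
It also fails if it takes over 69 s, if anything falls off the work surface, if the arm or the gripper's body presses on something with over 40 N, if the wrist force passes 120 N, or if a joint passes its speed limit or range.

ROBOT

A 6-joint arm with a two-finger parallel gripper is mounted at the origin on the work surface. World frame = base frame: x ahead of the robot, y to its left, z up, the work surface at z = 0. Lengths are in m, angles in rad, forces in N, time in s.
With the tool pointing down it reaches from about 0.375 to 0.9 m from the base axis. Payload 3.1 kg.
Tool frame: the origin (TCP) lies at the very end of the fingers, on their centre line; the grasp point (between the pads) lies 19 mm behind it; z points along the fingers, y is the direction in which the jaws open and shut (so a half turn about z gives the same grasp; the last joint's range is limited). The gripper opens to 87 mm and grips with 3 to 60 N. Pads are 19 mm wide; open, the fingers measure 117 mm over their backs; the gripper's body (75 mm by 190 mm) begins 51 mm behind the grasp point.
Start: joints at [0.995, 0.527, 1.433, -0, 1.181, -0.178], TCP at [0.242, 0.576, 0.223] pointing down, gripper open.
Joint ranges: [-3.08, 3.08], [-0.75, 2.2], [0.22, 2.44], [-1.43, 4.57], [0, 2.65], [-2.85, 2.85]. Speed limits (rad/s): [2.79, 2.79, 3.14, 3.14, 3.14, 3.14].

INTERFACE

Orientations are given as a unit quaternion [x, y, z, w].
In Python, from cell import bot gives the robot as it stands.
- The arm moves only by the shell command python3 -m crank 'ROWS' [FORCE]. ROWS is JSON, a list of rows, each an object of numbers: "dx", "dy", "dz": the shift along the tool's x, y, z in units of 50 mm (1.0 is 50 mm); "rx", "ry", "rz": the turn, a rotation vector about the tool's x, y, z in units of 10 degrees (1.0 is 10 degrees); "gripper": the gripper command: -1 is fully open, 1 is shut, values between are in proportion. In form: [{"dx": .., "dy": .., "dz": .., "rx": .., "ry": .., "rz": .., "gripper": ..}, ...]. A call has 1 to 5 rows; each row is the pose to reach, as a shift and turn from the pose measured when the call began, along the tool's axes at that moment; what a row does not reach only later rows make up. A row lasts 1/8 s, in which the tool goes at most 62.5 mm and 10.7 degrees, less where a joint would pass 70% of its speed; a pose out of reach is approached as far as the arm can. A call with a gripper value outside its range is refused whole. The fingers move at their own pace and stop on an object; FORCE is the grip in N (left out, the last holds). Time passes only in rows, so rows that repeat a pose let the fingers close. It gives the time, the measured TCP pose, the force and the opening at its end, in the units of the state.
- bot.get_state(): the state, without advancing time (a new reading comes with each control period).
- bot.grab_frame(name): name is "side" or "top" or "wrist"; returns a dict with "pixels" (480x640x3 uint8, red, green, blue), "range_z" (480x640 float32, m along the optical axis (not along the pixel's ray), 0 where there is no reading), "fx", "fy", "cx", "cy" (pixels), "rvec" (rotation vector, rad) and "tvec" (3), from world to camera coordinates, as OpenCV has them; the wrist camera has in their place "T_tool_cam" (4x4, takes a point from camera to tool coordinates, whose origin is the TCP and whose axes are the flange's). Camera axes: x right, y down, z forward; pixel columns grow to the right and rows downward; lengths in m; the calibration is good to about 2 mm. A picture is of the moment at which its call begins: read the wrist's pose just before it.
- bot.job_done(): hands the job in, once; it reports no verdict.
The state is a dict: "clock": time; "joints": joint angles; "qd": joint speeds; "joint_efforts": joint torques, N m; "eef_pos": TCP position; "eef_rot": TCP orientation; "wrist_force": force on the tool from outside, world axes, zero at the start; "moment": the same for the moment, N m; "gripper_width": finger opening in m.
Only numpy, scipy, OpenCV 4.12 (cv2) and the standard library are available. Lean on these libraries where they do the work, as an engineer would, in place of code of your own. Each camera call takes 0.05 s, during which the arm holds its last target. There are 200 camera calls.

## Working session

There is one attempt and no reset: what is moved stays moved. The work goes in short steps, Python scripts to look and compute and a shell command to move; the robot and the scene stay as the last step left them, time stands still between calls to the robot, and variables do not carry over. Pictures are saved under pics/ and viewed, about 8 in all and at most 12, crops included, and the job is handed in when it is done.

```bash
ls; mkdir -p pics; cat > h.py <<'E'
import numpy as np, cv2
from cell import bot
from scipy.spatial.transform import Rotation as R
def cloud(f, st=None):
    z=f["range_z"]; v,u=np.mgrid[0:480,0:640]
    P=np.stack([(u-f["cx"])/f["fx"]*z,(v-f["cy"])/f["fy"]*z,z],-1)
    if "rvec" in f:
        M=R.from_rotvec(np.ravel(f["rvec"])).as_matrix(); W=(P-np.ravel(f["tvec"]))@M
    else:
        T=np.array(f["T_tool_cam"]); W=(P@T[:3,:3].T+T[:3,3])@R.from_quat(st["eef_rot"]).as_matrix().T+np.array(st["eef_pos"])
    W[z==0]=np.nan; return W
def grab(n,save=None):
    st=bot.get_state(); f=bot.grab_frame(n)
    if save: cv2.imwrite("pics/"+save,f["pixels"][:,:,::-1])
    return f,cloud(f,st)
E
python3 - <<'E'
from h import *
for n in("top","side"):
    f,W=grab(n,n+"1.png"); np.save(n+"1.npy",W); print(n,f["fx"],np.ravel(f["rvec"]),np.ravel(f["tvec"]))
print(bot.get_state())
E
```

```text
pics
top 616.6380603920117 [ 2.13089628 -2.1486111   0.1923224 ] [-0.06439124  0.5528782   1.2168527 ]
side 524.7653648045099 [ 2.45897221 -0.26594102  0.10145348] [-0.53900321  0.08980597  1.3310009 ]
{'clock': 0.1, 'joints': array([ 9.94457197e-01,  5.28384439e-01,  1.43381240e+00,  2.81956857e-05,
        1.18138359e+00, -1.78463256e-01]), 'qd': array([-0.00016967, -0.00197206, -0.00348658, -0.00029101,  0.00073959,
       -0.00188574]), 'joint_efforts': array([ 1.12860901e-04, -4.40984631e+01, -1.77150249e+01,  6.35220297e-02,
        5.34341822e-02, -5.01398586e-05]), 'eef_pos': array([0.24173367, 0.57562734, 0.22165042]), 'eef_rot': array([ 1.97633488e-01,  9.80275480e-01, -9.19135904e-04, -3.78371691e-04]), 'wrist_force': array([0.12813367, 0.36440853, 0.33672807]), 'moment': array([ 0.0174999 , -0.01479442,  0.04812779]), 'gripper_width': 0.08687342129296777}
```

View pics/top1.png

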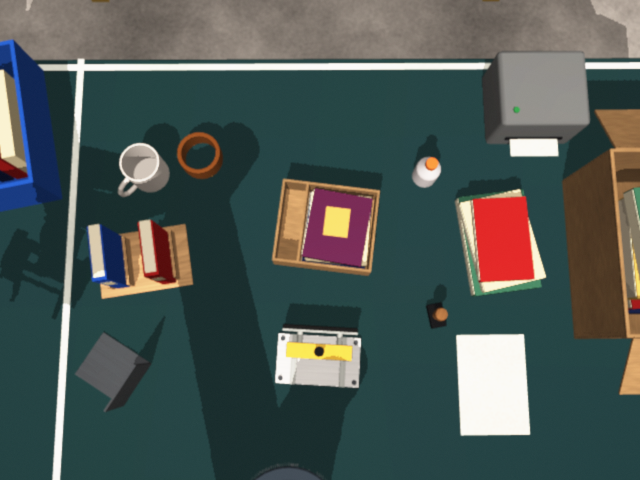

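View pics/side1.png

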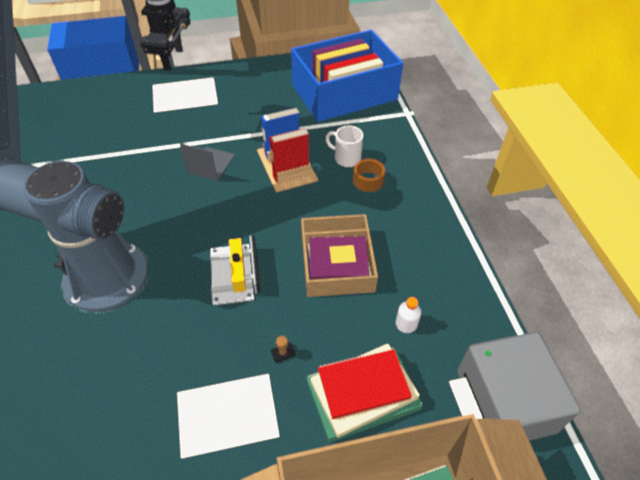

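Top view: tray at about (326,226) with its free slot on the left, stop at (318,358), stand at (145,260) with the red book in its right (-y) slot and blue in the left. The side view agrees.

```bash
python3 - <<'E'
from h import *
W=np.load("top1.npy"); I=cv2.imread("pics/top1.png"); H=cv2.cvtColor(I,cv2.COLOR_BGR2HSV)
def rect(name,m,box):
    x0,x1,y0,y1=box; k=np.zeros(m.shape,bool); k[y0:y1,x0:x1]=1; k&=m
    P=W[k]; P=P[~np.isnan(P[:,0])]
    r=cv2.minAreaRect(P[:,:2].astype(np.float32)*1000)
    print(name,len(P),"c",np.round(r[0],1),"size",np.round(r[1],1),"ang",round(r[2],2),"z",np.round(np.percentile(P[:,2],[5,50,95]),4)); return P
z=W[...,2]
print("table z",np.nanmedian(z[280:320,200:400]), "base px", W[300,330])
rect("tray rim",(z>.056)&(z<.078),(265,390,170,285))
rect("slot floor",(z>-.003)&(z<.012)&(H[...,1]>70)&(H[...,0]<25),(278,310,180,270))
rect("stop base",(z>.004)&(z<.03)&(H[...,1]<40)&(H[...,2]>120),(265,370,320,395))
rect("carriage",(H[...,0]>20)&(H[...,0]<35)&(H[...,1]>120),(265,370,335,370))
rect("pad top",(z>.045)&(z<.06)&(H[...,2]<60),(270,370,320,337))
rect("red top",(z>.145)&(z<.165),(134,180,215,290))
rect("blue top",(z>.145)&(z<.165),(80,134,215,300))
rect("stand",(z>.036)&(z<.05),(85,200,215,305))
rect("bookend",(z>.1)&(z<.125),(70,170,310,415))
rect("mug",(z>.06)&(z<.1),(110,173,135,205))
rect("tape",(z>.03)&(z<.055),(170,230,125,190))
# side view: tray rim, books
W=np.load("side1.npy"); I=cv2.imread("pics/side1.png"); z=W[...,2]
rect("side tray",(z>.056)&(z<.078),(295,385,205,305))
rect("side red",(z>.145)&(z<.165),(268,312,120,180))
E
```

```text
table z -0.000329477210046891 base px [ 0.43479149 -0.08903754  0.00201353]
tray rim 4675 c [582.4 -81.9] size [200.8 171.3] ang 82.44 z [0.0565 0.0596 0.0666]
slot floor 1480 c [598.7 -12.4] size [ 66.1 193.2] ang 88.87 z [-0.0007  0.0039  0.0083]
stop base 2654 c [311.3 -62.6] size [170.7 100.9] ang 85.84 z [0.0048 0.0083 0.0183]
carriage 876 c [330.6 -64.1] size [128.4  29.4] ang 86.09 z [0.0562 0.0605 0.0652]
pad top 219 c [376.8 -67.1] size [148.2   5.8] ang 86.16 z [0.0498 0.0536 0.0569]
red top 892 c [523.7 253.5] size [106.7  29.5] ang 8.75 z [0.1493 0.1535 0.157 ]
blue top 923 c [516.  348.2] size [106.2  30.7] ang 8.84 z [0.1488 0.1534 0.1572]
stand 551 c [519.  298.5] size [106.1 140.6] ang 5.69 z [0.0371 0.0429 0.0484]
bookend 205 c [267.  306.6] size [ 5.9 99.7] ang 57.34 z [0.1008 0.1107 0.1152]
mug 753 c [697.2 295.1] size [ 80.6 100.7] ang 82.47 z [0.0621 0.0807 0.0934]
tape 682 c [741.2 183.3] size [89.  89.5] ang 88.23 z [0.033  0.0463 0.0511]
side tray 3333 c [582.8 -80.2] size [206.6 170.8] ang 82.47 z [0.0569 0.0606 0.0677]
side red 406 c [519.1 287.9] size [105.8 103.1] ang 7.51 z [0.1463 0.1546 0.1587]
```

```bash
cat >> h.py <<'E'
def to(x,y,z,yaw):  # move needed (row units) to world TCP x,y,z (mm), tool y axis at yaw deg from world y
    s=bot.get_state(); R0=R.from_quat(s["eef_rot"]); a=np.radians(yaw); c,n=np.cos(a),np.sin(a)
    Rt=R.from_matrix(np.array([[-c,-n,0],[-n,c,0],[0,0,-1]]))
    d=R0.inv().apply(np.array([x,y,z])/1000-s["eef_pos"])/.05; r=np.degrees((R0.inv()*Rt).as_rotvec())/10
    print("dx %.3f dy %.3f dz %.3f | rx %.3f ry %.3f rz %.3f"%(*d,*r))
def cur():
    s=bot.get_state(); M=R.from_quat(s["eef_rot"]).as_matrix()
    print("t %.2f"%s["clock"],"p",np.round(s["eef_pos"]*1000,1),"yaw %.2f"%np.degrees(np.arctan2(-M[0,1],M[1,1])),"F",np.round(s["wrist_force"],2),"M",np.round(s["moment"],2),"w %.1f"%(s["gripper_width"]*1000))
E
python3 -c "
from h import *
to(690,-103,200,-7.5)"
```

```text
dx -13.524 dy -9.038 dz 0.446 | rx -0.011 ry -0.004 rz -1.530
```

```bash
python3 -m crank '[{"dx":-13.52,"dy":-9.04,"dz":0.45},{"dx":-13.52,"dy":-9.04,"dz":0.45},{"dx":-13.52,"dy":-9.04,"dz":0.45},{"dx":-13.52,"dy":-9.04,"dz":0.45},{"dx":-13.52,"dy":-9.04,"dz":0.45,"gripper":-1}]' 20; python3 -c "
from h import *
cur();to(690,-103,200,-7.5)"
```

```text
t 0.10 p [241.7 575.6 221.7] yaw -22.80 F [0.13 0.36 0.34] M [ 0.02 -0.01  0.05] w 86.9
dx -13.524 dy -9.038 dz 0.446 | rx -0.011 ry -0.004 rz -1.530$[0]: bad value
```

```bash
python3 -m crank '[{"dx":-1.0,"dy":-0.67,"dz":0,"rx":0,"ry":0,"rz":0,"gripper":-1},{"dx":-2.0,"dy":-1.34,"dz":0,"rx":0,"ry":0,"rz":0,"gripper":-1},{"dx":-3.0,"dy":-2.0,"dz":0,"rx":0,"ry":0,"rz":0,"gripper":-1},{"dx":-4,"dy":-2.67,"dz":0.1,"rx":0,"ry":0,"rz":0,"gripper":-1},{"dx":-5,"dy":-3.34,"dz":0.1,"rx":0,"ry":0,"rz":0,"gripper":-1}]' 20; python3 -c "
from h import *
cur();to(690,-103,200,-7.5)"
```

```text
clock: 0.72
eef_pos: [0.4079, 0.323, 0.2164]
eef_rot: [0.197, 0.98, -0.001, -0.001]
wrist_force: [0.4, 0.7, 0.1]
gripper_width: 0.0871
t 0.72 p [407.9 323.  216.4] yaw -22.78 F [0.39 0.68 0.05] M [-0.01  0.02 -0.  ] w 87.1
dx -8.501 dy -5.671 dz 0.334 | rx -0.015 ry -0.008 rz -1.528
```

```bash
python3 -m crank '[{"dx":-8.5,"dy":-5.67,"dz":0.3,"rx":0,"ry":0,"rz":-1.53,"gripper":-1},{"dx":-8.5,"dy":-5.67,"dz":0.3,"rx":0,"ry":0,"rz":-1.53,"gripper":-1},{"dx":-8.5,"dy":-5.67,"dz":0.3,"rx":0,"ry":0,"rz":-1.53,"gripper":-1},{"dx":-8.5,"dy":-5.67,"dz":0.3,"rx":0,"ry":0,"rz":-1.53,"gripper":-1},{"dx":-8.5,"dy":-5.67,"dz":0.3,"rx":0,"ry":0,"rz":-1.53,"gripper":-1}]'; python3 -c "
from h import *
cur();to(690,-103,200,-7.5)"
```

```text
clock: 1.35
eef_pos: [0.5767, 0.0681, 0.2075]
eef_rot: [0.065, 0.998, -0.001, -0.001]
wrist_force: [0.9, 0.7, 0.2]
gripper_width: 0.0868
t 1.35 p [576.7  68.1 207.5] yaw -7.50 F [0.91 0.73 0.19] M [ 0.08  0.01 -0.03] w 86.8
dx -2.693 dy -3.096 dz 0.150 | rx -0.012 ry -0.013 rz 0.000
```

Good. Go above the hook point, settle, then look with the wrist camera before going down.

```bash
python3 -m crank '[{"dx":-2.7,"dy":-3.1,"dz":0.3,"rx":0,"ry":0,"rz":0,"gripper":-1},{"dx":-2.7,"dy":-3.1,"dz":0.3,"rx":0,"ry":0,"rz":0,"gripper":-1},{"dx":-2.7,"dy":-3.1,"dz":0.8,"rx":0,"ry":0,"rz":0,"gripper":-1},{"dx":-2.7,"dy":-3.1,"dz":1.2,"rx":0,"ry":0,"rz":0,"gripper":-1},{"dx":-2.7,"dy":-3.1,"dz":1.2,"rx":0,"ry":0,"rz":0,"gripper":-1}]'; python3 -c "
from h import *
cur();to(690,-103,12,-7.5)
f,W=grab('wrist','w1.png'); z=W[...,2]
m=(z>.058)&(z<.075)&(W[...,0]>.6)
P=W[m]; print(len(P))
if len(P)>50:
  t=P[:,:2]-[.5825,-.081]; a=np.radians(-7.5); u=t@[np.cos(a),np.sin(a)]; v=t@[-np.sin(a),np.cos(a)]
  for q in(-80,-50,0,50,80):
    k=abs(v*1000-q)<10; print(q,k.sum(), np.percentile(u[k],98)*1000 if k.any() else '')
"
```

```text
clock: 1.98
eef_pos: [0.6886, -0.1049, 0.1436]
eef_rot: [0.067, 0.998, -0.0, -0.004]
wrist_force: [-0.1, 0.9, -0.5]
gripper_width: 0.0867
t 1.98 p [ 688.6 -104.9  143.6] yaw -7.67 F [-0.12  0.9  -0.5 ] M [ 0.    0.01 -0.03] w 86.7
dx -0.047 dy 0.044 dz 2.632 | rx -0.006 ry -0.051 rz -0.017
18382
-80 1305 84.18158128356052
-50 1758 83.8931303481107
0 2324 83.98454083433683
50 1720 84.34698414894302
80 354 84.92587177961943
```

View pics/w1.png

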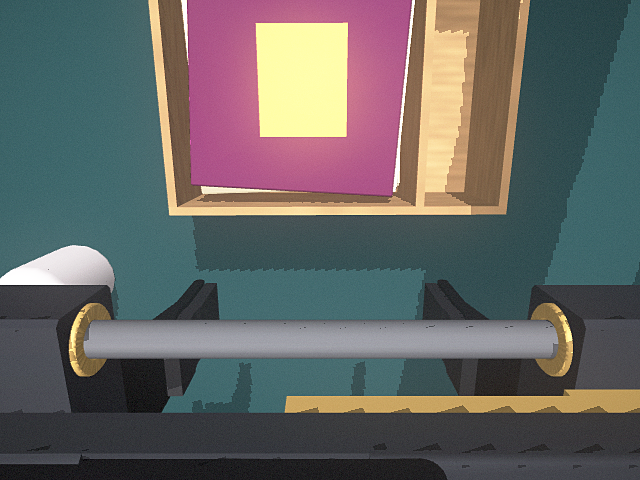

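Wrist view: far wall's rim runs at row ~212 between columns 170 and 507, free table behind it; fingers (columns ~200 and 440) sit clear behind. The far face agrees with 85 mm. Going down.

```bash
python3 -m crank '[{"dx":-0.05,"dy":0.05,"dz":1.0,"rx":0,"ry":-0.05,"rz":0,"gripper":-1},{"dx":-0.05,"dy":0.05,"dz":1.8,"rx":0,"ry":-0.05,"rz":0,"gripper":-1},{"dx":-0.05,"dy":0.05,"dz":2.4,"rx":0,"ry":-0.05,"rz":0,"gripper":-1},{"dx":-0.05,"dy":0.05,"dz":2.6,"rx":0,"ry":-0.05,"rz":0,"gripper":-1},{"dx":-0.05,"dy":0.05,"dz":2.6,"rx":0,"ry":-0.05,"rz":0,"gripper":-1}]'; python3 -c "
from h import *
cur();to(680,-101.5,12,-7.5)"
```

```text
clock: 2.65
eef_pos: [0.691, -0.1004, 0.0163]
eef_rot: [0.066, 0.998, -0.0, 0.001]
wrist_force: [-0.0, -0.2, 0.5]
gripper_width: 0.087
t 2.65 p [ 691.  -100.4   16.3] yaw -7.51 F [-0.01 -0.22  0.5 ] M [ 0.05  0.03 -0.02] w 87.0
dx 0.215 dy -0.051 dz 0.085 | rx -0.005 ry 0.013 rz -0.001
```

```bash
python3 -m crank '[{"dx":0.08,"dy":0,"dz":0.05,"rx":0,"ry":0,"rz":0,"gripper":-1},{"dx":0.16,"dy":0,"dz":0.05,"rx":0,"ry":0,"rz":0,"gripper":-1},{"dx":0.24,"dy":0,"dz":0.05,"rx":0,"ry":0,"rz":0,"gripper":-1},{"dx":0.3,"dy":0,"dz":0.05,"rx":0,"ry":0,"rz":0,"gripper":-1},{"dx":0.36,"dy":0,"dz":0.05,"rx":0,"ry":0,"rz":0,"gripper":-1}]'; python3 -c "from h import *; cur()"
python3 -m crank '[{"dx":0.06,"dy":0,"dz":0,"rx":0,"ry":0,"rz":0,"gripper":-1},{"dx":0.12,"dy":0,"dz":0,"rx":0,"ry":0,"rz":0,"gripper":-1},{"dx":0.18,"dy":0,"dz":0,"rx":0,"ry":0,"rz":0,"gripper":-1},{"dx":0.24,"dy":0,"dz":0,"rx":0,"ry":0,"rz":0,"gripper":-1},{"dx":0.30,"dy":0,"dz":0,"rx":0,"ry":0,"rz":0,"gripper":-1}]'; python3 -c "from h import *; cur()"
```

```text
clock: 3.28
eef_pos: [0.6746, -0.0986, 0.0144]
eef_rot: [0.066, 0.998, -0.001, 0.003]
wrist_force: [2.2, 0.1, 0.3]
gripper_width: 0.0869
t 3.27 p [674.6 -98.6  14.4] yaw -7.54 F [2.18 0.13 0.28] M [-0.04 -0.39 -0.05] w 86.9
clock: 3.9
eef_pos: [0.6598, -0.0966, 0.0144]
eef_rot: [0.066, 0.998, -0.001, 0.003]
wrist_force: [4.4, -0.6, -0.6]
gripper_width: 0.0873
t 3.90 p [659.8 -96.6  14.4] yaw -7.54 F [ 4.38 -0.55 -0.64] M [-0.09 -0.42  0.01] w 87.3
```

```bash
python3 -m crank '[{"dx":0.08,"dy":0,"dz":0,"rx":0,"ry":0,"rz":-0.07,"gripper":-1},{"dx":0.16,"dy":0,"dz":0,"rx":0,"ry":0,"rz":-0.14,"gripper":-1},{"dx":0.24,"dy":0,"dz":0,"rx":0,"ry":0,"rz":-0.21,"gripper":-1},{"dx":0.32,"dy":0,"dz":0,"rx":0,"ry":0,"rz":-0.28,"gripper":-1},{"dx":0.4,"dy":0,"dz":0,"rx":0,"ry":0,"rz":-0.35,"gripper":-1}]'; python3 -c "from h import *; cur()
f,W=grab('top'); z=W[...,2]; k=(z>.056)&(z<.078); k[:,:265]=0;k[:,390:]=0;k[:180]=0;k[320:]=0
C,_=cv2.findContours(cv2.morphologyEx(k.astype(np.uint8),cv2.MORPH_CLOSE,np.ones((5,5))),0,2); c=max(C,key=cv2.contourArea)[:,0]
print(cv2.minAreaRect((W[c[:,1],c[:,0],:2]*1000).astype(np.float32)))"
```

```text
clock: 4.53
eef_pos: [0.6399, -0.094, 0.0144]
eef_rot: [0.035, 0.999, -0.001, 0.004]
wrist_force: [3.1, 0.8, 0.5]
gripper_width: 0.0872
t 4.53 p [639.9 -94.   14.4] yaw -4.00 F [3.09 0.84 0.46] M [ 0.14 -0.45 -0.11] w 87.2
((530.7407836914062, -143.19778442382812), (77.55909729003906, 152.91477966308594), 85.61144256591797)
```

```bash
python3 -m crank '[{"dx":0.12,"dy":0.01,"dz":0,"rx":0,"ry":0,"rz":0,"gripper":-1},{"dx":0.24,"dy":0.02,"dz":0,"rx":0,"ry":0,"rz":0,"gripper":-1},{"dx":0.36,"dy":0.02,"dz":0,"rx":0,"ry":0,"rz":0,"gripper":-1},{"dx":0.48,"dy":0.03,"dz":0,"rx":0,"ry":0,"rz":0,"gripper":-1},{"dx":0.6,"dy":0.04,"dz":0,"rx":0,"ry":0,"rz":0,"gripper":-1}]'; python3 -c "from h import *; cur()"
python3 -m crank '[{"dx":0.1,"dy":0.01,"dz":0,"rx":0,"ry":0,"rz":0,"gripper":-1},{"dx":0.2,"dy":0.01,"dz":0,"rx":0,"ry":0,"rz":0,"gripper":-1},{"dx":0.3,"dy":0.02,"dz":0,"rx":0,"ry":0,"rz":0,"gripper":-1},{"dx":0.38,"dy":0.03,"dz":0,"rx":0,"ry":0,"rz":0,"gripper":-1},{"dx":0.44,"dy":0.03,"dz":0,"rx":0,"ry":0,"rz":0,"gripper":-1}]'; python3 -c "from h import *; cur()
f,W=grab('side','s2.png'); f,W=grab('top','t2.png'); z=W[...,2]; H=cv2.cvtColor(f['pixels'],cv2.COLOR_RGB2HSV)
np.save('t2.npy',W)"
```

```text
clock: 5.2
eef_pos: [0.6093, -0.09, 0.0144]
eef_rot: [0.034, 0.999, -0.001, 0.003]
wrist_force: [4.2, -0.5, 1.4]
gripper_width: 0.0867
t 5.20 p [609.3 -90.   14.4] yaw -3.95 F [ 4.21 -0.53  1.45] M [-0.11 -0.42 -0.02] w 86.7
clock: 5.82
eef_pos: [0.5875, -0.087, 0.0144]
eef_rot: [0.035, 0.999, -0.001, 0.004]
wrist_force: [3.8, -0.2, 2.3]
gripper_width: 0.0872
t 5.83 p [587.5 -87.   14.4] yaw -3.96 F [ 3.82 -0.24  2.29] M [ 0.03 -0.51  0.04] w 87.2
```

```bash
python3 -c "
import cv2,numpy as np
a=cv2.imread('pics/t2.png')[200:400,240:400]; b=cv2.imread('pics/s2.png')[190:340,190:390]
cv2.imwrite('pics/c2.png',np.hstack([cv2.resize(a,(400,500)),cv2.resize(b,(400,300)).repeat(1,0) if 0 else np.vstack([cv2.resize(b,(400,300)),np.zeros((200,400,3),np.uint8)])]))"
```

```text
(no output)
```

View pics/c2.png

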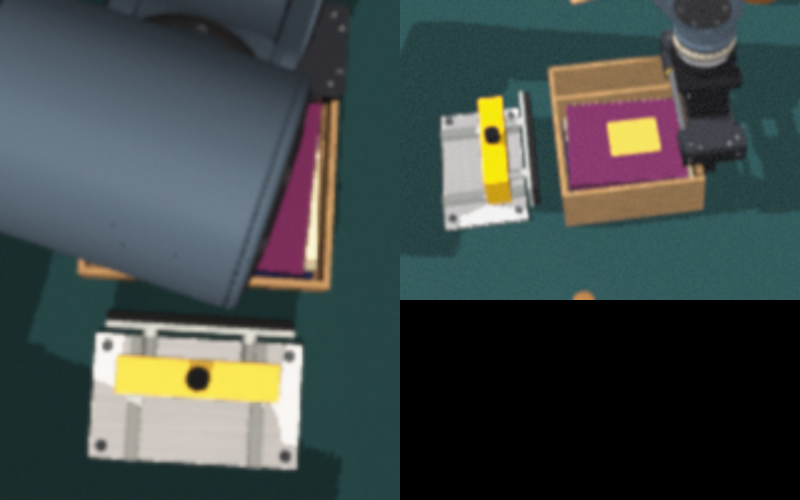

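Crop: the tray's near wall is ~25–30 mm short of the black pad and parallel to it; camera predicts contact at TCP x ≈ 558. Baseline sliding force ≈ 4 N.

```bash
python3 -m crank '[{"dx":0.1,"dy":0.01,"dz":0,"rx":0,"ry":0,"rz":0,"gripper":-1},{"dx":0.2,"dy":0.01,"dz":0,"rx":0,"ry":0,"rz":0,"gripper":-1},{"dx":0.3,"dy":0.02,"dz":0,"rx":0,"ry":0,"rz":0,"gripper":-1},{"dx":0.36,"dy":0.03,"dz":0,"rx":0,"ry":0,"rz":0,"gripper":-1},{"dx":0.4,"dy":0.03,"dz":0,"rx":0,"ry":0,"rz":0,"gripper":-1}]'; python3 -c "from h import *; cur()"
for i in 1 2; do python3 -m crank '[{"dx":0.02,"dy":0,"dz":0,"rx":0,"ry":0,"rz":0,"gripper":-1},{"dx":0.04,"dy":0,"dz":0,"rx":0,"ry":0,"rz":0,"gripper":-1}]'|grep -E "pos|force";done
```

```text
clock: 6.55
eef_pos: [0.567, -0.0839, 0.0142]
eef_rot: [0.035, 0.999, -0.001, 0.003]
wrist_force: [4.3, 0.2, 1.2]
gripper_width: 0.0868
t 6.55 p [567.  -83.9  14.2] yaw -3.96 F [4.3  0.23 1.24] M [-0.09 -0.53  0.04] w 86.8
eef_pos: [0.565, -0.0838, 0.0142]
wrist_force: [4.0, -0.2, 1.3]
eef_pos: [0.5631, -0.0836, 0.0142]
wrist_force: [4.0, -0.6, 2.2]
```

```bash
python3 -m crank '[{"dx":0.02,"dy":0,"dz":0,"rx":0,"ry":0,"rz":0,"gripper":-1},{"dx":0.04,"dy":0,"dz":0,"rx":0,"ry":0,"rz":0,"gripper":-1}]'|grep -E "pos|force"
python3 -m crank '[{"dx":0.02,"dy":0,"dz":0,"rx":0,"ry":0,"rz":0,"gripper":-1},{"dx":0.04,"dy":0,"dz":0,"rx":0,"ry":0,"rz":0,"gripper":-1}]'|grep -E "pos|force"
```

```text
eef_pos: [0.5611, -0.0835, 0.0142]
wrist_force: [3.8, -0.1, 1.6]
eef_pos: [0.5599, -0.0834, 0.0142]
wrist_force: [6.0, 0.3, -0.2]
```

```bash
python3 -m crank '[{"dx":0.02,"dy":0,"dz":0,"rx":0,"ry":0,"rz":0,"gripper":-1},{"dx":0.03,"dy":0,"dz":0,"rx":0,"ry":0,"rz":0,"gripper":-1}]'|grep -E "pos|force"; python3 -c "from h import *; cur()"
```

```text
eef_pos: [0.5596, -0.0834, 0.0143]
wrist_force: [7.7, 1.4, 0.7]
t 7.80 p [559.6 -83.4  14.3] yaw -3.98 F [7.69 1.35 0.7 ] M [ 0.17 -0.86  0.06] w 87.0
```

```bash
python3 -m crank '[{"dx":0.03,"dy":0,"dz":0,"rx":0,"ry":0,"rz":0,"gripper":-1},{"dx":0.05,"dy":0,"dz":0,"rx":0,"ry":0,"rz":0,"gripper":-1}]'|grep -E "pos|force"; python3 -c "from h import *; cur()"
```

```text
eef_pos: [0.5588, -0.0834, 0.0143]
wrist_force: [8.1, -0.1, -0.6]
t 8.05 p [558.8 -83.4  14.3] yaw -4.00 F [ 8.13 -0.08 -0.6 ] M [ 0.34 -1.08  0.13] w 87.3
```

```bash
python3 -m crank '[{"dx":0.03,"dy":0,"dz":0,"rx":0,"ry":0,"rz":0,"gripper":-1},{"dx":0.05,"dy":0,"dz":0,"rx":0,"ry":0,"rz":0,"gripper":-1}]'|grep -E "pos|force"; python3 -c "from h import *; cur()"
```

```text
eef_pos: [0.5584, -0.0835, 0.0144]
wrist_force: [8.1, 0.4, -0.6]
t 8.30 p [558.4 -83.5  14.4] yaw -4.02 F [ 8.13  0.36 -0.61] M [ 0.38 -1.12  0.11] w 86.9
```

```bash
python3 -m crank '[{"dx":0.06,"dy":0,"dz":0,"rx":0,"ry":0,"rz":0,"gripper":-1},{"dx":0.08,"dy":0,"dz":0,"rx":0,"ry":0,"rz":0,"gripper":-1}]'|grep -E "pos|force"; python3 -c "from h import *; cur()"
```

```text
eef_pos: [0.5574, -0.0836, 0.0145]
wrist_force: [9.7, 0.4, -0.2]
t 8.55 p [557.4 -83.6  14.5] yaw -4.06 F [ 9.71  0.38 -0.16] M [ 0.59 -1.33  0.1 ] w 87.1
```

```bash
python3 -m crank '[{"dx":0.06,"dy":0,"dz":0,"rx":0,"ry":0,"rz":0,"gripper":-1},{"dx":0.08,"dy":0,"dz":0,"rx":0,"ry":0,"rz":0,"gripper":-1}]'|grep -E "pos|force"; python3 -c "from h import *; cur()"
```

```text
eef_pos: [0.557, -0.0838, 0.0148]
wrist_force: [11.2, 1.6, -1.9]
t 8.80 p [557.  -83.8  14.8] yaw -4.11 F [11.25  1.64 -1.89] M [ 0.63 -1.45  0.1 ] w 86.5
```

```bash
python3 -m crank '[{"dx":0.07,"dy":0,"dz":0,"rx":0,"ry":0,"rz":0,"gripper":-1},{"dx":0.08,"dy":0,"dz":0,"rx":0,"ry":0,"rz":0,"gripper":-1},{"dx":0.08,"dy":0,"dz":0,"rx":0,"ry":0,"rz":0,"gripper":-1},{"dx":0.08,"dy":0,"dz":0,"rx":0,"ry":0,"rz":0,"gripper":-1}]'|grep -E "pos|force"; python3 -c "from h import *; cur()
f,W=grab('side','s3.png'); f,W=grab('top','t3.png')
a=cv2.imread('pics/t3.png')[220:400,250:400]; b=cv2.imread('pics/s3.png')[190:340,190:370]
cv2.imwrite('pics/c3.png',np.hstack([cv2.resize(a,(400,480)),cv2.resize(b,(400,480))]))"
```

```text
eef_pos: [0.557, -0.084, 0.0151]
wrist_force: [11.4, 1.5, -1.9]
t 9.30 p [557.  -84.   15.1] yaw -4.16 F [11.41  1.47 -1.88] M [ 0.6  -1.47  0.1 ] w 87.2
```

View pics/c3.png

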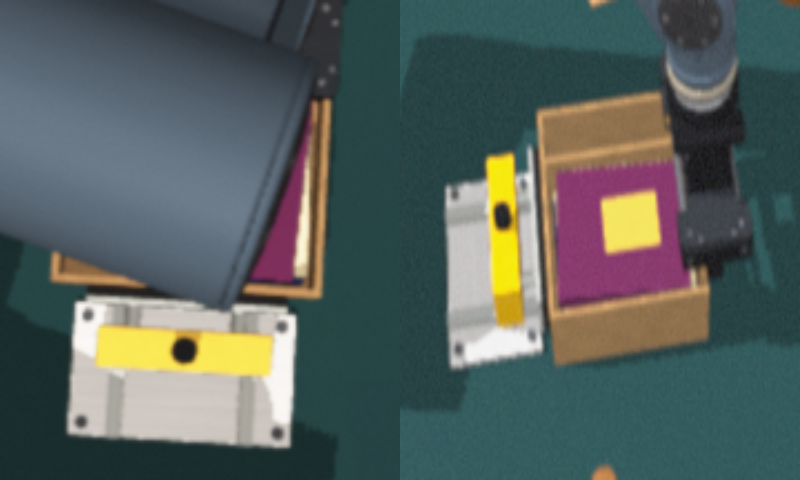

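The near wall lies along the pad, parallel to it, with total force 11.4 N (≈4 N sliding + ≈7.5 N pad) and TCP ≈3.6 mm past contact. Hold a little more, then release gently and rise.

```bash
python3 -m crank '[{"dx":0.07,"dy":0,"dz":0,"rx":0,"ry":0,"rz":0,"gripper":-1},{"dx":0.07,"dy":0,"dz":0,"rx":0,"ry":0,"rz":0,"gripper":-1},{"dx":0.07,"dy":0,"dz":0,"rx":0,"ry":0,"rz":0,"gripper":-1},{"dx":0.07,"dy":0,"dz":0,"rx":0,"ry":0,"rz":0,"gripper":-1},{"dx":0.07,"dy":0,"dz":0,"rx":0,"ry":0,"rz":0,"gripper":-1}]'|grep -E "pos|force"; python3 -c "from h import *; cur()"
python3 -m crank '[{"dx":0.05,"dy":0,"dz":0,"rx":0,"ry":0,"rz":0,"gripper":-1},{"dx":0.02,"dy":0,"dz":0,"rx":0,"ry":0,"rz":0,"gripper":-1},{"dx":-0.02,"dy":0,"dz":0,"rx":0,"ry":0,"rz":0,"gripper":-1},{"dx":-0.06,"dy":0,"dz":0,"rx":0,"ry":0,"rz":0,"gripper":-1},{"dx":-0.12,"dy":0,"dz":0,"rx":0,"ry":0,"rz":0,"gripper":-1}]'|grep -E "pos|force"
python3 -m crank '[{"dx":-0.1,"dy":0,"dz":0,"rx":0,"ry":0,"rz":0,"gripper":-1},{"dx":-0.2,"dy":0,"dz":0,"rx":0,"ry":0,"rz":0,"gripper":-1},{"dx":-0.4,"dy":0,"dz":0,"rx":0,"ry":0,"rz":0,"gripper":-1},{"dx":-0.5,"dy":0,"dz":-0.4,"rx":0,"ry":0,"rz":0,"gripper":-1},{"dx":-0.5,"dy":0,"dz":-1.4,"rx":0,"ry":0,"rz":0,"gripper":-1}]'|grep -E "pos|force"; python3 -c "from h import *; cur(); to(579,-90,240,0)"
```

```text
eef_pos: [0.5573, -0.0841, 0.0153]
wrist_force: [10.4, 1.1, -0.5]
t 10.03 p [557.3 -84.1  15.3] yaw -4.20 F [10.43  1.13 -0.54] M [ 0.56 -1.48  0.13] w 86.9
eef_pos: [0.5612, -0.0838, 0.0148]
wrist_force: [0.8, 0.1, -0.0]
eef_pos: [0.5824, -0.0848, 0.0846]
wrist_force: [0.7, 0.2, 0.7]
t 11.28 p [582.4 -84.8  84.6] yaw -4.19 F [0.67 0.23 0.66] M [0.01 0.09 0.01] w 87.3
dx -0.063 dy -0.120 dz -3.107 | rx -0.029 ry 0.225 rz -0.419
```

```bash
python3 -c "from h import *; to(523.7,253.5,215,8.75)"
```

```text
dx 1.560 dy 6.652 dz -2.696 | rx -0.046 ry 0.223 rz -1.294
```

```bash
python3 -m crank '[{"dx":0,"dy":0.3,"dz":-1.2,"rx":0,"ry":0.22,"rz":-0.3,"gripper":-1},{"dx":0.2,"dy":1.3,"dz":-2.2,"rx":0,"ry":0.22,"rz":-0.6,"gripper":-1},{"dx":0.5,"dy":2.4,"dz":-2.7,"rx":0,"ry":0.22,"rz":-0.9,"gripper":-1},{"dx":0.8,"dy":3.5,"dz":-2.7,"rx":0,"ry":0.22,"rz":-1.2,"gripper":-1},{"dx":1.1,"dy":4.7,"dz":-2.7,"rx":0,"ry":0.22,"rz":-1.29,"gripper":-1}]'|grep -E "pos|force"; python3 -c "from h import *; cur(); to(523.7,253.5,200,8.75)
f,W=grab('top'); z=W[...,2]; k=(z>.056)&(z<.078); k[:,:240]=0;k[:,390:]=0;k[:200]=0;k[340:]=0
H=cv2.cvtColor(f['pixels'],cv2.COLOR_RGB2HSV); np.save('t4.npy',W); cv2.imwrite('pics/t4.png',f['pixels'][:,:,::-1])
k&=~((H[...,0]>20)&(H[...,0]<35)&(H[...,1]>150)&(np.arange(480)[:,None]>310))
C,_=cv2.findContours(cv2.morphologyEx(k.astype(np.uint8),cv2.MORPH_CLOSE,np.ones((3,3))),0,2); c=max(C,key=cv2.contourArea)[:,0]
print(cv2.minAreaRect((W[c[:,1],c[:,0],:2]*1000).astype(np.float32)))"
```

```text
eef_pos: [0.5399, 0.155, 0.2178]
wrist_force: [0.4, 1.5, 0.1]
t 11.90 p [539.9 155.  217.8] yaw 8.70 F [0.41 1.46 0.14] M [ 0.1  -0.06 -0.03] w 86.8
dx 0.024 dy 2.000 dz 0.339 | rx -0.047 ry 0.011 rz -0.005
((457.84063720703125, -71.71048736572266), (200.0357208251953, 183.53822326660156), 86.09172821044922)
```

```bash
python3 -m crank '[{"dx":0,"dy":0.9,"dz":0.2,"rx":-0.05,"ry":0,"rz":0,"gripper":-1},{"dx":0.02,"dy":1.8,"dz":0.3,"rx":-0.05,"ry":0,"rz":0,"gripper":-1},{"dx":0.02,"dy":2.0,"dz":0.3,"rx":-0.05,"ry":0,"rz":0,"gripper":-1},{"dx":0.02,"dy":2.0,"dz":0.3,"rx":-0.05,"ry":0,"rz":0,"gripper":-1}]'|grep -E "pos|force"; python3 -c "from h import *; cur(); to(523.7,253.5,100,8.75)
f,W=grab('wrist','w5.png'); z=W[...,2]; m=(z>.143)&(z<.165)
n,L,S,C=cv2.connectedComponentsWithStats(m.astype(np.uint8))
for i in range(1,n):
  if S[i,4]>800: print(S[i],cv2.minAreaRect((W[L==i][:,:2]*1000).astype(np.float32)))"
```

```text
eef_pos: [0.5205, 0.2614, 0.2022]
wrist_force: [-1.2, -0.1, 0.3]
t 12.45 p [520.5 261.4 202.2] yaw 9.06 F [-1.19 -0.05  0.33] M [0.07 0.03 0.02] w 87.0
dx -0.040 dy -0.178 dz 2.042 | rx 0.037 ry -0.001 rz 0.031
[ 279  170   55  150 7821] ((511.37384033203125, 252.24957275390625), (81.43521881103516, 28.07406234741211), 8.824694633483887)
[ 449  184   70  136 7129] ((500.3047180175781, 346.35430908203125), (74.53395080566406, 28.870573043823242), 8.661062240600586)
```

View pics/w5.png

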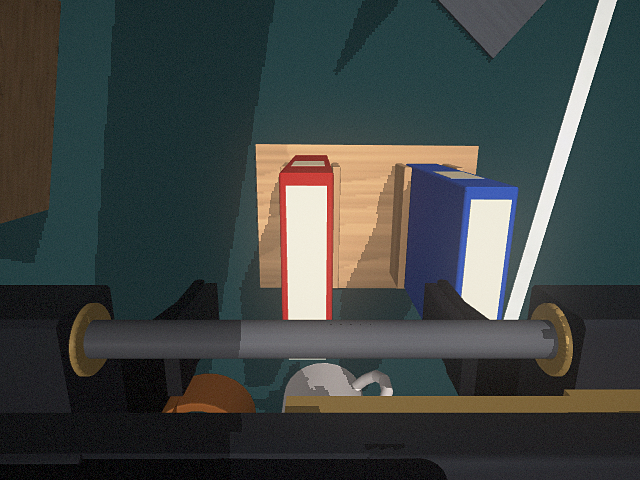

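Red book's spine top spans columns 280–333 and the blue one 465–517, with red between the open fingers; its line agrees with the top view within 1 mm.

```bash
python3 -m crank '[{"dx":-0.04,"dy":-0.18,"dz":0.3,"rx":0.04,"ry":0,"rz":0.03,"gripper":-1},{"dx":-0.04,"dy":-0.18,"dz":1.1,"rx":0.04,"ry":0,"rz":0.03,"gripper":-1},{"dx":-0.04,"dy":-0.18,"dz":1.8,"rx":0.04,"ry":0,"rz":0.03,"gripper":-1},{"dx":-0.04,"dy":-0.18,"dz":2.0,"rx":0.04,"ry":0,"rz":0.03,"gripper":-1},{"dx":-0.04,"dy":-0.18,"dz":2.0,"rx":0.04,"ry":0,"rz":0.03,"gripper":-1}]'|grep -E "pos|force"; python3 -c "from h import *; cur(); to(523.3,253.8,99,8.8)"
```

```text
eef_pos: [0.5241, 0.2515, 0.1016]
wrist_force: [-0.9, -0.1, 1.0]
t 13.12 p [524.1 251.5 101.6] yaw 8.61 F [-0.86 -0.14  1.  ] M [-0.01  0.02  0.01] w 87.2
dx 0.010 dy 0.047 dz 0.051 | rx -0.006 ry -0.008 rz -0.019
```

```bash
python3 -m crank '[{"dx":0.01,"dy":0.05,"dz":0.05,"rx":0,"ry":0,"rz":-0.02,"gripper":0},{"dx":0.01,"dy":0.05,"dz":0.05,"rx":0,"ry":0,"rz":-0.02,"gripper":1},{"dx":0.01,"dy":0.05,"dz":0.05,"rx":0,"ry":0,"rz":-0.02,"gripper":1},{"dx":0.01,"dy":0.05,"dz":0.05,"rx":0,"ry":0,"rz":-0.02,"gripper":1},{"dx":0.01,"dy":0.05,"dz":0.05,"rx":0,"ry":0,"rz":-0.02,"gripper":1}]' 25|grep -E "pos|force|width"; python3 -c "from h import *; cur()"
python3 -m crank '[{"dx":0,"dy":0,"dz":0,"rx":0,"ry":0,"rz":0,"gripper":1},{"dx":0,"dy":0,"dz":0,"rx":0,"ry":0,"rz":0,"gripper":1}]'|grep -E "pos|force|width"; python3 -c "from h import *; cur()"
```

```text
eef_pos: [0.5233, 0.254, 0.0993]
wrist_force: [-0.5, -0.4, -1.0]
gripper_width: 0.045
t 13.75 p [523.3 254.   99.3] yaw 8.82 F [-0.53 -0.37 -1.  ] M [ 0.08  0.01 -0.04] w 45.0
eef_pos: [0.5233, 0.254, 0.0993]
wrist_force: [-0.1, 0.1, 0.8]
gripper_width: 0.0279
t 14.00 p [523.3 254.   99.3] yaw 8.82 F [-0.08  0.11  0.78] M [ 0.09 -0.01  0.01] w 27.9
```

```bash
python3 -m crank '[{"dx":0,"dy":0,"dz":0,"rx":0,"ry":0,"rz":0,"gripper":1},{"dx":0,"dy":0,"dz":-0.2,"rx":0,"ry":0,"rz":0,"gripper":1},{"dx":0,"dy":0,"dz":-0.5,"rx":0,"ry":0,"rz":0,"gripper":1},{"dx":0,"dy":0,"dz":-0.9,"rx":0,"ry":0,"rz":0,"gripper":1},{"dx":0,"dy":0,"dz":-1.3,"rx":0,"ry":0,"rz":0,"gripper":1}]'|grep -E "pos|force|width"; python3 -m crank '[{"dx":0,"dy":0,"dz":-0.5,"rx":0,"ry":0,"rz":0,"gripper":1},{"dx":0,"dy":0,"dz":-0.8,"rx":0,"ry":0,"rz":0,"gripper":1},{"dx":0,"dy":0,"dz":-0.9,"rx":0,"ry":0,"rz":0,"gripper":1}]'|grep -E "pos|force|width"; python3 -c "from h import *; cur()
f,W=grab('top','t5.png'); z=W[...,2]; np.save('t5.npy',W)
I=f['pixels']; H=cv2.cvtColor(I,cv2.COLOR_RGB2HSV)
k=(z>.050)&(z<.078); k[:,:240]=0;k[:,390:]=0;k[:200]=0;k[330:]=0
ys,xs=np.where(k); P=W[k]*1000
a=np.radians(-4); c=np.array([460,-70]); u=(P[:,:2]-c)@[np.cos(a),np.sin(a)]; v=(P[:,:2]-c)@[-np.sin(a),np.cos(a)]
for lo in(-60,-30,0,30,60): q=u[abs(v-lo)<8]; print(lo,np.percentile(q,[1,99]))
for lo in(-40,0,40): q=v[abs(u-lo)<8]; print(lo,np.percentile(q,[1,99]))
# inner walls of slot: wall-height points (wall top vs floor) in v
for lo in(-30,0,30):
  s=abs(u-lo)<20; h,e=np.histogram(v[s],np.arange(20,110,2)); print(lo,[(int(x),int(y)) for x,y in zip(e,h)])
"
```

```text
eef_pos: [0.5235, 0.2541, 0.1658]
wrist_force: [-1.1, -0.7, -2.2]
gripper_width: 0.028
eef_pos: [0.5239, 0.2544, 0.2122]
wrist_force: [0.6, -0.2, -1.8]
gripper_width: 0.0277
t 15.00 p [523.9 254.4 212.2] yaw 8.82 F [ 0.59 -0.19 -1.78] M [ 0.05  0.02 -0.01] w 27.7
-60 [-82.5745813   87.35114094]
-30 [-84.35892089  86.99224916]
0 [-86.13634858  87.12830714]
30 [-87.7544605   86.67196687]
60 [-90.31913125  88.3260796 ]
-40 [-101.41708727   96.84991005]
0 [-100.05632431   96.56769078]
40 [-99.88951675  96.85415608]
-30 [(20, 20), (22, 20), (24, 21), (26, 19), (28, 20), (30, 21), (32, 20), (34, 20), (36, 19), (38, 15), (40, 1), (42, 0), (44, 21), (46, 20), (48, 11), (50, 0), (52, 0), (54, 0), (56, 0), (58, 0), (60, 0), (62, 0), (64, 0), (66, 0), (68, 0), (70, 0), (72, 0), (74, 0), (76, 0), (78, 0), (80, 0), (82, 0), (84, 0), (86, 0), (88, 0), (90, 0), (92, 20), (94, 17), (96, 23), (98, 0), (100, 0), (102, 0), (104, 0), (106, 0)]
0 [(20, 20), (22, 20), (24, 20), (26, 20), (28, 20), (30, 19), (32, 21), (34, 19), (36, 18), (38, 2), (40, 0), (42, 0), (44, 22), (46, 20), (48, 11), (50, 0), (52, 0), (54, 0), (56, 0), (58, 0), (60, 0), (62, 0), (64, 0), (66, 0), (68, 0), (70, 0), (72, 0), (74, 0), (76, 0), (78, 0), (80, 0), (82, 0), (84, 0), (86, 0), (88, 0), (90, 0), (92, 18), (94, 19), (96, 21), (98, 1), (100, 0), (102, 0), (104, 0), (106, 0)]
30 [(20, 19), (22, 19), (24, 20), (26, 18), (28, 20), (30, 21), (32, 19), (34, 17), (36, 5), (38, 0), (40, 0), (42, 0), (44, 20), (46, 19), (48, 13), (50, 0), (52, 0), (54, 0), (56, 0), (58, 0), (60, 0), (62, 0), (64, 0), (66, 0), (68, 0), (70, 0), (72, 0), (74, 0), (76, 0), (78, 0), (80, 0), (82, 0), (84, 0), (86, 0), (88, 0), (90, 0), (92, 16), (94, 21), (96, 19), (98, 3), (100, 0), (102, 0), (104, 0), (106, 0)]
```

```bash
python3 -c "from h import *; to(467,0.5,205,-4)"
```

```text
dx 1.900 dy -4.842 dz 0.141 | rx -0.004 ry 0.007 rz 1.282
```

```bash
python3 -m crank '[{"dx":0.2,"dy":-0.5,"dz":0,"rx":0,"ry":0,"rz":0.2,"gripper":1},{"dx":0.5,"dy":-1.3,"dz":0,"rx":0,"ry":0,"rz":0.5,"gripper":1},{"dx":0.9,"dy":-2.2,"dz":0.1,"rx":0,"ry":0,"rz":0.8,"gripper":1},{"dx":1.2,"dy":-3.1,"dz":0.1,"rx":0,"ry":0,"rz":1.1,"gripper":1},{"dx":1.5,"dy":-3.9,"dz":0.1,"rx":0,"ry":0,"rz":1.28,"gripper":1}]'|grep -E "pos|force|width"; python3 -c "from h import *; cur();to(467,0.5,190,-4)"
```

```text
eef_pos: [0.4786, 0.0486, 0.2062]
wrist_force: [0.4, -1.1, -1.2]
gripper_width: 0.0276
t 15.68 p [478.6  48.6 206.2] yaw -4.05 F [ 0.36 -1.06 -1.19] M [ 0.02 -0.04 -0.02] w 27.6
dx 0.162 dy -0.977 dz 0.325 | rx -0.003 ry -0.003 rz -0.005
```

```bash
python3 -m crank '[{"dx":0.1,"dy":-0.5,"dz":0.1,"rx":0,"ry":0,"rz":0,"gripper":1},{"dx":0.15,"dy":-0.8,"dz":0.2,"rx":0,"ry":0,"rz":0,"gripper":1},{"dx":0.16,"dy":-0.95,"dz":0.3,"rx":0,"ry":0,"rz":0,"gripper":1},{"dx":0.16,"dy":-0.98,"dz":0.32,"rx":0,"ry":0,"rz":0,"gripper":1},{"dx":0.16,"dy":-0.98,"dz":0.32,"rx":0,"ry":0,"rz":0,"gripper":1}]'|grep -E "pos|force|width"; python3 -c "from h import *; cur();to(467,0.5,101,-4)
grab('wrist','w6.png');grab('side','s6.png')
a=cv2.imread('pics/w6.png');b=cv2.imread('pics/s6.png')[150:310,180:395]
cv2.imwrite('pics/c6.png',np.hstack([cv2.resize(a,(400,300)),cv2.resize(b,(400,300))]))"
```

```text
eef_pos: [0.4673, 0.001, 0.1901]
wrist_force: [-0.4, -0.1, -1.7]
gripper_width: 0.0275
t 16.30 p [467.3   1.  190.1] yaw -4.00 F [-0.43 -0.05 -1.75] M [0.01 0.03 0.04] w 27.5
dx 0.004 dy -0.009 dz 1.782 | rx -0.001 ry -0.003 rz -0.000
```

View pics/c6.png

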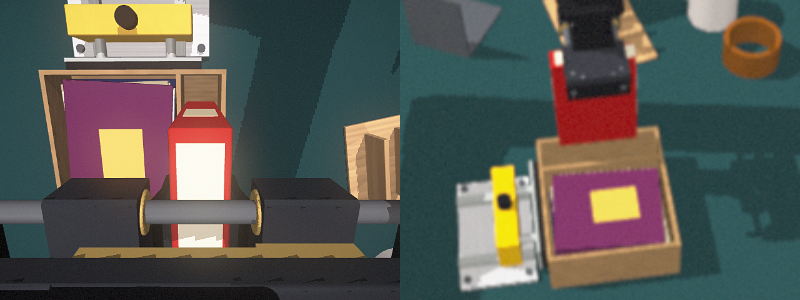

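The book hangs upright over the free slot (left: red block in line with the slot at columns 175–230), tray still against the pad. Lowering.

```bash
python3 -m crank '[{"dx":0,"dy":0,"dz":0.3,"rx":0,"ry":0,"rz":0,"gripper":1},{"dx":0,"dy":0,"dz":0.65,"rx":0,"ry":0,"rz":0,"gripper":1},{"dx":0,"dy":0,"dz":1.0,"rx":0,"ry":0,"rz":0,"gripper":1},{"dx":0,"dy":0,"dz":1.25,"rx":0,"ry":0,"rz":0,"gripper":1},{"dx":0,"dy":0,"dz":1.4,"rx":0,"ry":0,"rz":0,"gripper":1}]'|grep -E "pos|force|width"; python3 -c "from h import *; cur();to(467,0.5,101,-4)"
```

```text
eef_pos: [0.4674, 0.0012, 0.1198]
wrist_force: [0.2, 0.3, -3.0]
gripper_width: 0.0279
t 17.02 p [467.4   1.2 119.8] yaw -3.96 F [ 0.18  0.31 -2.97] M [ 0.01 -0.04  0.08] w 27.9
dx 0.007 dy -0.015 dz 0.377 | rx -0.002 ry -0.002 rz 0.004
```

```bash
python3 -m crank '[{"dx":0,"dy":-0.01,"dz":0.12,"rx":0,"ry":0,"rz":0,"gripper":1},{"dx":0,"dy":-0.01,"dz":0.22,"rx":0,"ry":0,"rz":0,"gripper":1},{"dx":0,"dy":-0.01,"dz":0.3,"rx":0,"ry":0,"rz":0,"gripper":1},{"dx":0,"dy":-0.01,"dz":0.36,"rx":0,"ry":0,"rz":0,"gripper":1},{"dx":0,"dy":-0.01,"dz":0.38,"rx":0,"ry":0,"rz":0,"gripper":1}]'|grep -E "pos|force|width"; python3 -m crank '[{"dx":0,"dy":0,"dz":0.02,"rx":0,"ry":0,"rz":0,"gripper":1},{"dx":0,"dy":0,"dz":0.03,"rx":0,"ry":0,"rz":0,"gripper":1}]'|grep -E "pos|force|width"; python3 -c "from h import *; cur()"
```

```text
eef_pos: [0.4674, 0.0007, 0.1008]
wrist_force: [0.3, 0.1, -1.2]
gripper_width: 0.0278
eef_pos: [0.4675, 0.0007, 0.0993]
wrist_force: [0.1, 0.1, -2.8]
gripper_width: 0.0281
t 17.90 p [467.5   0.7  99.3] yaw -3.96 F [ 0.07  0.1  -2.81] M [ 0.05  0.02 -0.01] w 28.1
```

```bash
python3 -m crank '[{"dx":0,"dy":0,"dz":0.01,"rx":0,"ry":0,"rz":0,"gripper":1},{"dx":0,"dy":0,"dz":0.02,"rx":0,"ry":0,"rz":0,"gripper":1}]'|grep -E "pos|force|width"; python3 -c "from h import *; cur()"
```

```text
eef_pos: [0.4676, 0.0007, 0.0992]
wrist_force: [-1.4, 0.4, 10.6]
gripper_width: 0.0276
t 18.15 p [467.6   0.7  99.2] yaw -3.96 F [-1.36  0.36 10.56] M [ 0.11  0.54 -0.01] w 27.6
```

```bash
python3 -m crank '[{"dx":0,"dy":0,"dz":0.01,"rx":0,"ry":0,"rz":0,"gripper":1},{"dx":0,"dy":0,"dz":0.02,"rx":0,"ry":0,"rz":0,"gripper":1}]'|grep -E "pos|force|width"; python3 -c "from h import *; cur()"
```

```text
eef_pos: [0.4676, 0.0007, 0.0992]
wrist_force: [-2.3, -0.2, 14.9]
gripper_width: 0.0281
t 18.40 p [467.6   0.7  99.2] yaw -3.95 F [-2.27 -0.24 14.95] M [ 0.14  0.77 -0.03] w 28.1
```

On the floor. Relax the press, open, rise straight.

```bash
python3 -m crank '[{"dx":0,"dy":0,"dz":0,"rx":0,"ry":0,"rz":0,"gripper":1},{"dx":0,"dy":0,"dz":0,"rx":0,"ry":0,"rz":0,"gripper":0.2},{"dx":0,"dy":0,"dz":0,"rx":0,"ry":0,"rz":0,"gripper":-0.4},{"dx":0,"dy":0,"dz":0,"rx":0,"ry":0,"rz":0,"gripper":-0.4},{"dx":0,"dy":0,"dz":0,"rx":0,"ry":0,"rz":0,"gripper":-0.4}]'|grep -E "pos|force|width"; python3 -m crank '[{"dx":0,"dy":0,"dz":0,"rx":0,"ry":0,"rz":0,"gripper":-0.4},{"dx":0,"dy":0,"dz":-0.2,"rx":0,"ry":0,"rz":0,"gripper":-0.4},{"dx":0,"dy":0,"dz":-0.7,"rx":0,"ry":0,"rz":0,"gripper":-0.4},{"dx":0,"dy":0,"dz":-1.4,"rx":0,"ry":0,"rz":0,"gripper":-0.4},{"dx":0,"dy":0,"dz":-2.2,"rx":0,"ry":0,"rz":0,"gripper":-0.4}]'|grep -E "pos|force|width"; python3 -c "from h import *; cur();to(450,180,300,10)"
```

```text
eef_pos: [0.4676, 0.0007, 0.0991]
wrist_force: [0.9, 0.2, 1.1]
gripper_width: 0.0562
eef_pos: [0.4671, 0.0008, 0.2105]
wrist_force: [0.5, 1.0, 0.4]
gripper_width: 0.0611
t 19.65 p [467.1   0.8 210.5] yaw -3.95 F [0.46 0.98 0.41] M [-0.   -0.05  0.05] w 61.1
dx 0.589 dy 3.550 dz -1.792 | rx -0.002 ry -0.002 rz -1.395
```

```bash
python3 -m crank '[{"dx":0,"dy":0.8,"dz":-1.0,"rx":0,"ry":0,"rz":0,"gripper":-1},{"dx":0,"dy":1.8,"dz":-1.4,"rx":0,"ry":0,"rz":0,"gripper":-1},{"dx":0,"dy":2.8,"dz":-1.6,"rx":0,"ry":0,"rz":0,"gripper":-1},{"dx":0,"dy":3.6,"dz":-1.6,"rx":0,"ry":0,"rz":0,"gripper":-1},{"dx":0,"dy":4.2,"dz":-1.6,"rx":0,"ry":0,"rz":0,"gripper":-1}]'|grep -E "pos|force"; python3 -m crank '[{"dx":0,"dy":0.3,"dz":0,"rx":0,"ry":0,"rz":0,"gripper":-1},{"dx":0,"dy":0.3,"dz":0,"rx":0,"ry":0,"rz":0,"gripper":-1},{"dx":0,"dy":0.3,"dz":0,"rx":0,"ry":0,"rz":0,"gripper":-1}]'|grep -E "pos|force"; python3 -c "
from h import *
f,W=grab('side','s7.png'); f,W=grab('top','t7.png'); z=W[...,2]*1000
k=(z>50)&(z<78); k[:,:240]=0;k[:,390:]=0;k[:200]=0;k[330:]=0
P=W[k]*1000; a=np.radians(-4); c=np.array([460,-70]); A=np.array([[np.cos(a),-np.sin(a)],[np.sin(a),np.cos(a)]])
q=(P[:,:2]-c)@A; u,v=q.T
for lo in(-80,-60,-30,0,30): s=u[abs(v-lo)<8]; print(lo,np.percentile(s,[1,99]))
k=(z>140)&(z<170); k[:,:240]=0;k[:,390:]=0;k[:200]=0;k[340:]=0
P=W[k]*1000;print('red',len(P),np.median(P[:,2]),cv2.minAreaRect(((P[:,:2]-c)@A).astype(np.float32)))
H=cv2.cvtColor(f['pixels'],cv2.COLOR_RGB2HSV)
k=(z>45)&(z<60)&(H[...,2]<60); k[:320]=0;k[345:]=0;k[:,:260]=0;k[:,370:]=0
a=cv2.imread('pics/t7.png')[180:400,60:400]; b=cv2.imread('pics/s7.png')[90:340,190:420]
cv2.imwrite('pics/c7.png',np.hstack([cv2.resize(a,(450,300)),cv2.resize(b,(330,300))]))"
```

```text
eef_pos: [0.4812, 0.2122, 0.2914]
wrist_force: [0.4, -1.3, -0.1]
eef_pos: [0.4821, 0.2262, 0.2914]
wrist_force: [-0.6, -0.5, -0.5]
-80 [-80.12749468  88.21466027]
-60 [-82.09261394  87.03002042]
-30 [-83.860068    86.56231276]
0 [-85.70291995  87.0969258 ]
30 [-87.872407    87.29021171]
red 869 153.9772206771674 ((3.0600128173828125, 70.0930404663086), (105.37931823730469, 28.051450729370117), 0.057686563581228256)
```

View pics/c7.png

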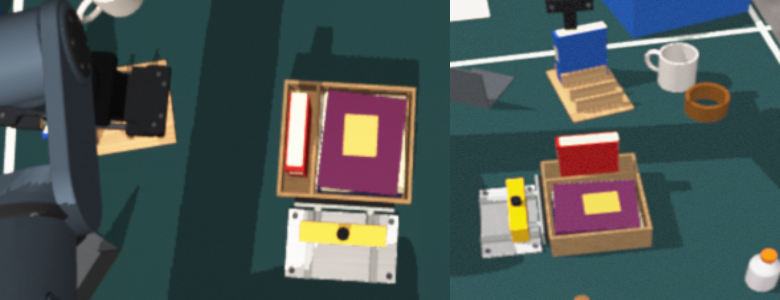

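The final picture shows the red book upright in the tray's free slot at (297,130). The tray is square on the pad, and the blue book, stand and the other objects visible in it are in place. The book measures 3 mm / 0 mm from the slot's middle, with its top at 154 mm and the expected 105 x 28 outline. The slope in the near-edge numbers comes from my image cut at row 330; the far edge is flat to within 1 mm. Handing in.

```bash
python3 -c "
from h import *
cur(); print(bot.job_done())"
```

```text
t 20.75 p [482.2 226.  291.4] yaw -3.96 F [0.09 0.79 0.18] M [ 0.03  0.05 -0.  ] w 87.3
the job is handed in; nothing more can be done
None
```

I dragged the tray flat onto the end stop, turning it about 3.5° on the way so its near wall met the pad square. The red book now stands upright in the tray's free slot, and I handed the job in at 20.8 s.

- **Drag and pad:** Sliding took about 4 N before contact. I felt the pad at TCP x ≈ 560.5 mm and pushed about 3.5 mm further. Total force was 10.4–11.4 N, so about 7 N on the pad (half-way is 7.5 N). I held it there for about 1.2 s and then eased off slowly.
- **Tray at rest:** The far wall stayed parallel to the stop within about 1 mm, and did not move while the book was placed. That the tray still touches the pad I judged from the last picture and the unmoved far edge, not from a separate gap measurement.
- **Book:** It sits within about 1 mm of the slot's middle across and well inside its length, with its top at 154 mm as it should be. While seating it I pressed down with up to 15 N before easing off.
- **Everything else:** The last pictures show the blue book and the objects in view in place, with the arm clear of everything. The flat books and stamp were not checked at the end.
- **Checks that disagreed:** Two outline fits of the tray came out wrong, one because the arm hid part of it and one because it included parts of the stop. The last near-edge reading was cut off by my image window. I relied on the far edge and the force readings instead.

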